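# Clear the offcut and load the welding jig

## Robot

A 7-joint arm with a two-finger parallel gripper is mounted at the origin on the work surface. World frame = base frame: x ahead of the robot, y to its left, z up, the work surface at z = 0. Lengths are in m, angles in rad, forces in N, time in s.
With the tool pointing down it reaches from about 0.425 to 0.95 m from the base axis. Payload 4.7 kg.
Tool frame: the origin (TCP) lies between the finger pads; the fingertips stand 25 mm ahead of it and the grasp point (between the pads) lies 6 mm ahead of it; x points along the fingers, z is the direction in which the jaws open and shut, and the axes are right-handed (so a half turn about x gives the same grasp; the last joint's range is limited). The gripper opens to 85 mm and grips with 20 to 120 N. Pads are 22 mm wide; open, the fingers measure 114 mm over their backs; the gripper's body (76 mm by 85 mm) begins 54 mm behind the grasp point. The pads swing forward as they close: fully open they stand 13 mm farther back than shut.
Start: joints at [1.098, 0.469, -0.049, 1.532, 0.024, 1.141, -0.082], TCP at [0.29, -0.61, 0.256] pointing down, gripper open.
Joint ranges: [-2.59, 2.59], [-0.33, 1.99], [-1.39, 1.29], [0.1, 2.45], [-1.04, 4.18], [0.21, 1.99], [-2.66, 2.66]. Speed limits (rad/s): [2.57, 2.57, 3.14, 3.14, 3.14, 3.14, 3.14].

## Interface

Orientations are given as a 3x3 rotation matrix whose columns are the frame's x, y, z axes.
In Python, from rig import * gives the robot as it stands. Calls block until the motion is done:
- movep(position, orientation): joint-space move of the TCP to a pose.
- move_l(position, attitude=None, feed=0.15, until_force=None): straight line of the TCP; attitude=None keeps the orientation; feed is the mean speed in m/s. With until_force (N) it stops when the force on the tool has changed by that much, and returns True; else False.
- move_joints(angles): joint-space move.
- command_gripper(opening, newtons=None): finger opening in m; newtons is the grip in N (None keeps the last); returns when the fingers have stopped.
- sleep(seconds).
- inverse_kinematics(position, orientation): joint angles nearest the present ones, or None.
- sense(): the state.
- camera(name): name is "scene" or "top" or "wrist"; returns (picture, depth): 400x640x3 uint8, red, green, blue; 400x640 float32, m along the optical axis (not along the pixel's ray), 0 where there is no reading.
- camera_params(name): a dict with "K" (3x3 intrinsics, pixels), "dist" ([k1, k2, p1, p2, k3] as OpenCV has them; the pictures are not rectified), "position" and "rotation" of the camera in the world; the wrist camera has in their place "tool_from_camera" (4x4, takes a point from camera to tool coordinates, whose origin is the TCP and whose axes are the tool frame's). Camera axes: x right, y down, z forward; pixel columns grow to the right and rows downward; lengths in m; the calibration is good to about 2 mm. A picture is of the moment at which its call begins: read the wrist's pose just before it. camera_params takes no time and is no camera call.
A pose or a line that the arm cannot do raises Unreachable and nothing moves.
- finish_job(): hands the job in, once; it reports no verdict.
The state is a dict: "time_s": time; "joint_pos": joint angles; "qd": joint speeds; "joint_efforts": joint torques, N m; "position": TCP position; "tcp_rot": TCP orientation; "wrist_force": force on the tool from outside, world axes, zero at the start; "ft_torque": the same for the moment, N m; "finger_gap": finger opening in m.
Only numpy, scipy, OpenCV 4.12 (cv2) and the standard library are available. Lean on these libraries where they do the work, as an engineer would, in place of code of your own. Each camera call takes 0.05 s, during which the arm holds its last target. There are 200 camera calls.

## Task

The welding jig is blocked: a rusty offcut still lies across its two white V-rests. Put the offcut in the green scrap bin so that it lies flat on the bin's bottom, then take the bare bright-steel tube (not the yellow or the blue one) from the timber rack and lay it down in both V-rests, centred so that it sticks out about equally at both ends; set it down, do not drop it.

Things in the scene. Friction and masses are not known exactly. Their poses are not given: they have to be found in the camera images.
- tube: New tube: bare bright steel, diameter 26 mm, 220 mm long, 0.33 kg. Origin at its middle, on its axis; x along the tube, any roll. Starts level on a timber rack, axis 43 mm above the table; a yellow and a blue tube of its size lie parallel, 85 mm apart. The rack's two battens (35 mm wide, 44 mm high) cross under the tubes 70 mm from the rack's middle; the tube's middle 80 mm is free below.
- offcut: Leftover offcut: rusty brown round steel tube, diameter 26 mm, 180 mm long, 0.27 kg. Origin at its middle, on its axis; x along it, any roll. Starts level across both V-rests of the jig, axis 55 mm above the table, its middle up to 15 mm from the jig's middle.
- jig: Welding jig, fixed: dark base plate 220 x 110 x 12 mm with two white V-rests. Origin on the table under its middle; x along the line on which a tube lies, z up. V-rests at x = -60 and +60 mm, each 25 mm long in x; 90 degree V open upward, 63 mm wide at the mouth, tops 69 mm above the table, 95 mm free between them. A seated 26 mm tube has its axis at y = 0, 55 mm above the table.
- bin: The green open scrap bin, empty, fixed to the table: 260 mm (its x) by 180 mm (its y) outside, 80 mm high, walls and floor 5 mm thick. Origin on the table under its middle, z up.
There are look-alikes about, which are no part of the job. What is meant by the jig is not brown, orange or pink, and is the larger of those in its own colour.

How it is judged:
On the way:
1. the offcut lies in the scrap bin, let go (x of offcut in the frame of bin between -0.12 and 0.12 m and y of offcut in the frame of bin between -0.08 and 0.08 m and z of offcut in the frame of bin between 0 and 0.035 m and contact force between offcut and the fingers below 0.1 N), for 0.2 s.
At the end, for the whole second after the job is handed in: Bright tube at rest in both V-rests: middle within 20 mm of the jig's middle lengthwise, 10 mm sideways and in height (55 mm), within 10 degrees of the jig's line. Offcut at rest, flat in the bin: its middle inside, under 35 mm above the table (x of offcut in the frame of bin between -0.12 and 0.12 m and y of offcut in the frame of bin between -0.08 and 0.08 m and z of offcut in the frame of bin between 0 and 0.035 m and x of tube in the frame of jig between -0.02 and 0.02 m and y of tube in the frame of jig between -0.01 and 0.01 m and z of tube in the frame of jig between 0.045 and 0.065 m and angle between the x axis of tube and the x axis of jig, either way round below 0.175 rad and linear speed of each of tube, offcut below 0.03 m/s); the robot touches nothing.
It fails at once if the bright steel tube is dropped (falls freely from more than about 25 mm: faster than 0.7 m/s while the fingers do not touch it) (linear speed of tube above 0.7 m/s and contact force between tube and the fingers below 0.1 N).
It also fails if it takes over 69 s, if anything falls off the work surface, if the arm or the gripper's body presses on something with over 40 N, if the wrist force passes 120 N, or if a joint passes its speed limit or range.

## Working session

There is one attempt and no reset: what is moved stays moved. The work goes in short steps, each a Python script; the robot and the scene stay as the last script left them, time stands still between calls to the robot, and variables do not carry over. Pictures are saved under pics/ and viewed, about 8 in all and at most 12, crops included, and the job is handed in when it is done.

```bash
mkdir -p pics; ls; python3 - <<'E'
from rig import *
import cv2,numpy as np,pickle
d={}
for n in ("top","scene"):
    im,dep=camera(n); p=camera_params(n); d[n]=(im,dep,p)
    cv2.imwrite(f"pics/{n}0.png",im[:,:,::-1]); print(n,p)
pickle.dump(d,open("d0.pkl","wb"))
E
```

```text
pics
top {'K': array([[461.51158672,   0.        , 312.50090515],
       [  0.        , 461.51158672, 195.00193608],
       [  0.        ,   0.        ,   1.        ]]), 'dist': array([-0.0751166,  0.       ,  0.       ,  0.       ,  0.       ]), 'position': array([ 0.35311736, -0.01957947,  1.20830789]), 'rotation': array([[ 0.0113453 , -0.99209934,  0.12494075],
       [-0.99978778, -0.00910608,  0.0184788 ],
       [-0.01719509, -0.12512388, -0.99199211]])}
scene {'K': array([[462.00383456,   0.        , 320.6639779 ],
       [  0.        , 462.00383456, 193.57944443],
       [  0.        ,   0.        ,   1.        ]]), 'dist': array([-0.06064429,  0.        ,  0.        ,  0.        ,  0.        ]), 'position': array([ 1.04441004, -0.43058712,  0.91098373]), 'rotation': array([[ 0.5978045 ,  0.61410152, -0.51527576],
       [ 0.80163317, -0.45494171,  0.38783024],
       [ 0.0037467 , -0.64490881, -0.76425035]])}
```

View pics/top0.png

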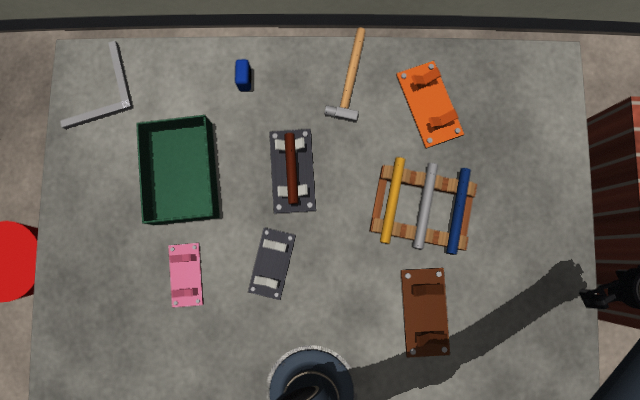

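View pics/scene0.png

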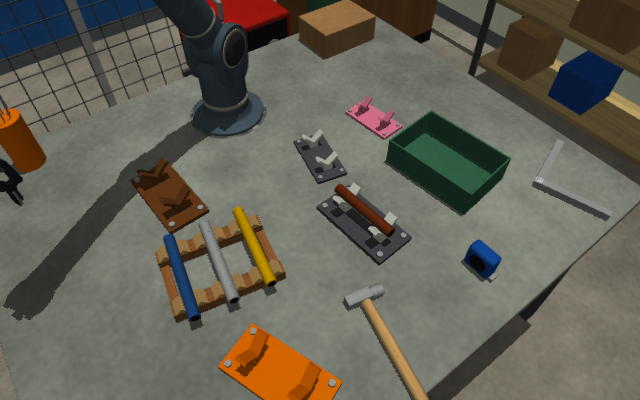

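The top view shows the large dark jig at about (292,171) with the offcut from (291,133) to (292,204). The bright tube runs from (432,165) to (419,247), the bin's centre is near (177,170), and the small grey jig at (272,263) is a decoy. The scene view agrees.

```bash
cat > h.py <<'E'
import numpy as np,cv2
def rays(uv,p):
    n=cv2.undistortPoints(np.float64(uv).reshape(-1,1,2),p["K"],p["dist"]).reshape(-1,2)
    return np.c_[n,np.ones(len(n))]
def onplane(uv,p,z):
    r=rays(uv,p)@p["rotation"].T; o=p["position"]
    return o+r*((z-o[2])/r[:,2])[:,None]
def cloud(dep,p):
    v,u=np.mgrid[0:400,0:640]
    r=rays(np.c_[u.ravel(),v.ravel()],p)*dep.reshape(-1,1)
    return (r@p["rotation"].T+p["position"]).reshape(400,640,3)
def rect(xy):
    (c,s,a)=cv2.minAreaRect(np.float32(xy*1000)); b=cv2.boxPoints((c,s,a))
    e=b[1]-b[0]; f=b[2]-b[1]
    if np.linalg.norm(f)>np.linalg.norm(e): e,f=f,e
    return np.array(c)/1000,np.linalg.norm(e),np.linalg.norm(f),np.degrees(np.arctan2(e[1],e[0]))
E
python3 - <<'E'
from h import *
import pickle
d=pickle.load(open("d0.pkl","rb"))
im,dep,p=d["top"]; W=cloud(dep,p); v,u=np.mgrid[0:400,0:640]
hsv=cv2.cvtColor(im,cv2.COLOR_RGB2HSV)
def box(a,b,c,e): return (u>=a)&(u<=b)&(v>=c)&(v<=e)&(dep>0)
def big(m):
    n,l,s,_=cv2.connectedComponentsWithStats(m.astype(np.uint8)); return l==1+np.argmax(s[1:,4])
for n,m,z in [("offcut",box(280,302,128,210)&(hsv[...,1]>120)&(hsv[...,0]<15),.062),
 ("tube",box(408,442,155,255)&(hsv[...,1]<60)&(W[...,2]>.03),.05),
 ("yellow",box(375,410,150,250)&(hsv[...,1]>150)&(hsv[...,2]>120),.05)]:
    m=big(m); P=W[m]; print(n,m.sum(),"z pct",np.percentile(P[:,2],[5,50,95]),rect(onplane(np.c_[u[m],v[m]],p,z)[:,:2]),"cloud",rect(P[:,:2]))
m=box(262,322,122,220)&(W[...,2]<.03)&(hsv[...,2]<85); m=big(m); print("plate z",np.median(W[m][:,2]),rect(onplane(np.c_[u[m],v[m]],p,.012)[:,:2]))
m=box(262,322,122,220)&(W[...,2]>.035)&(hsv[...,1]<60); 
print("V",[W[m&box(0,640,a,b)].mean(0) for a,b in((0,170),(170,400))])
m=box(125,230,100,235)&(W[...,2]>.07); print("bin rim",rect(W[m][:,:2]), np.median(W[m][:,2]))
E
```

```text
offcut 691 z pct [0.06022358 0.06615716 0.07094124] (array([0.56662079, 0.05704987]), np.float32(181.35834), np.float32(25.12637), np.float32(4.5347123)) cloud (array([0.57333942, 0.05781585]), np.float32(195.09486), np.float32(24.870794), np.float32(4.487375))
tube 838 z pct [0.04515236 0.0536262  0.05831714] (array([ 0.47631796, -0.28315103]), np.float32(221.18457), np.float32(26.032032), np.float32(-10.555092)) cloud (array([ 0.47631088, -0.28499423]), np.float32(220.99237), np.float32(27.691883), np.float32(-10.365094))
yellow 780 z pct [0.04874554 0.0544099  0.05850243] (array([ 0.48983047, -0.20078766]), np.float32(220.78378), np.float32(24.264183), np.float32(-11.18272)) cloud (array([ 0.4959165 , -0.20279637]), np.float32(232.72705), np.float32(26.017513), np.float32(-11.219745))
plate z 0.012451444841896198 (array([0.56865619, 0.05710658]), np.float32(221.64986), np.float32(112.5995), np.float32(4.347794))
V [array([0.62699852, 0.06229437, 0.06083327]), array([0.50622462, 0.05279825, 0.0606804 ])]
bin rim (array([0.56178961, 0.35137057]), np.float32(261.00018), np.float32(182.9314), np.float32(6.9778214)) 0.07974005002915241
```

```bash
cat >> h.py <<'E'
def down(deg):
    a=np.radians(deg); x=np.array([0,0,-1.]); z=np.array([-np.sin(a),np.cos(a),0])
    return np.c_[x,np.cross(z,x),z]
OFF=np.array([.5665,.057]); JIG=np.array([.5685,.0571]); JA=4.45; TUBE=np.array([.4763,-.284]); TA=-10.6; BIN=np.array([.562,.3514]); BA=7.
E
cat > view.py <<'E'
from rig import *
import cv2,sys
ims=[camera(n)[0] for n in sys.argv[2:]]
cv2.imwrite(sys.argv[1],cv2.resize(cv2.vconcat(ims),None,fx=.75,fy=.75)[:,:,::-1] if len(ims)>1 else ims[0][:,:,::-1])
E
python3 - <<'E'
from rig import *
from h import *
s=sense(); print(s["tcp_rot"].round(2) if hasattr(s["tcp_rot"],"round") else s["tcp_rot"])
best=lambda p,a:min(((np.abs(np.array(q)-s["joint_pos"]).max(),b) for b in(a,a+180,a-180) for q in [inverse_kinematics(p,down(b))] if q is not None))[1]
for nm,c,a in(("off",OFF,4.5),("bin",BIN,BA),("tube",TUBE,TA)):
    for b in (a,a+180): 
        q=inverse_kinematics([*c,.2],down(b)); print(nm,b,None if q is None else np.round(q,2))
a=best([*OFF,.2],4.5); print(a)
movep([*OFF,.2],down(a))
command_gripper(.07,60)
print(move_l([*OFF,.12],feed=.15), move_l([*OFF,.065],feed=.1,until_force=15))
s=sense();print(s["time_s"],s["position"],s["wrist_force"])
command_gripper(0,60); print(sense()["finger_gap"])
move_l([*OFF,.19],feed=.15); s=sense(); print(s["time_s"],s["finger_gap"],s["wrist_force"])
E
python3 view.py pics/a.png scene wrist
```

```text
[[-0.    0.9   0.43]
 [ 0.    0.43 -0.9 ]
 [-1.   -0.   -0.  ]]
off 4.5 [ 0.47  0.49 -0.86  1.82  0.43  1.03  1.09]
off 184.5 [ 0.19  0.39 -0.47  1.83  0.21  0.97 -1.86]
bin 7.0 [ 0.08  0.79 -1.16  1.58  0.75  1.28  0.49]
bin 187.0 [-0.1   0.62 -0.79  1.59  0.48  1.13 -2.45]
tube -10.6 [ 0.98  0.41 -0.67  1.86  0.3   0.98  1.57]
tube 169.4 [ 0.51  0.33 -0.06  1.88  0.03  0.93 -1.32]
4.5
False False
4.3583 [0.56676437 0.05729176 0.06515919] [-0.61890945 -0.47366181  0.63811424]
0.024210448651594812
5.825 0.024313234455936594 [-0.35741662 -0.46740375 -2.58676212]
```

View pics/a.png

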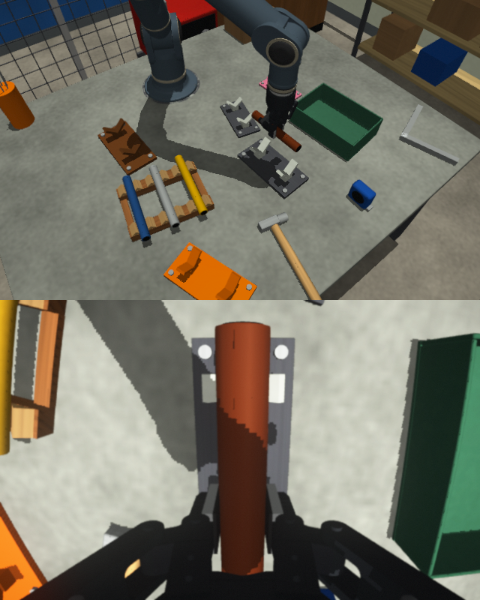

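The offcut is held in the gripper (gap 24 mm, 2.6 N of weight) and the V-rests are clear. Next is the bin.

```bash
python3 - <<'E'
from rig import *
from h import *
movep([*BIN,.19],down(BA)); print(np.round(sense()["joint_pos"],2))
print(move_l([*BIN,.08],feed=.15), move_l([*BIN,.036],feed=.08,until_force=12)); print(sense()["position"])
command_gripper(.06); sleep(.2)
move_l([*BIN,.2],feed=.2); print(sense()["time_s"],np.round(sense()["joint_pos"],2))
# over the tube, for a close look
movep([*TUBE,.22],down(TA)); command_gripper(.065); s=sense(); print(s["time_s"],np.round(s["joint_pos"],2),s["position"])
import pickle
im,dep=camera("wrist"); pickle.dump((im,dep,camera_params("wrist"),s),open("w.pkl","wb"))
t=camera("top")[0]
cv2.imwrite("pics/b.png",cv2.resize(cv2.vconcat([t,im]),None,fx=.75,fy=.75)[:,:,::-1])
E
```

```text
[-0.08  0.65 -0.82  1.6   0.51  1.12  0.66]
False False
[0.56200125 0.35167613 0.0358933 ]
10.2417 [-0.08  0.64 -0.83  1.59  0.51  1.14  0.67]
12.7583 [ 1.08  0.42 -0.8   1.83  0.35  1.04  1.53] [ 0.47666255 -0.28342505  0.21998791]
```

View pics/b.png

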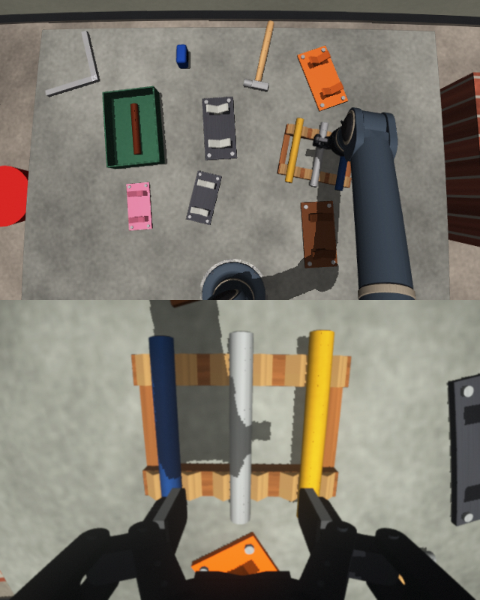

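The offcut lies flat and alone in the bin, at (135,128) in the top half. In the wrist view the bright tube runs from (241,332) to (240,522), midway between the fingers. I'll check its centre from the wrist image, then grasp it.

```bash
python3 - <<'E'
from rig import *
from h import *
import pickle
im,dep,p,s=pickle.load(open("w.pkl","rb"))
T=p["tool_from_camera"]; R=np.array(s["tcp_rot"])
p["rotation"]=R@T[:3,:3]; p["position"]=R@T[:3,3]+s["position"]
W=cloud(dep,p); v,u=np.mgrid[0:400,0:640]; hsv=cv2.cvtColor(im,cv2.COLOR_RGB2HSV)
m=(np.abs(u-321)<30)&(v>30)&(v<305)&(hsv[...,1]<70)&(W[...,2]>.035)&(W[...,2]<.07)
P=W[m]; c=rect(P[:,:2]); print(m.sum(),np.percentile(P[:,2],[5,50,95]),c)
print(onplane([[322,43],[320,296]],p,.045).mean(0))
C=np.array(c[0])
assert np.linalg.norm(C-TUBE)<.008 and 210<c[1]<230
C=(C+TUBE)/2
move_l([*C,.10],feed=.15); print(move_l([*C,.050],feed=.08,until_force=12)); print(sense()["position"],sense()["wrist_force"])
command_gripper(0,80); print(sense()["finger_gap"])
move_l([*C,.2],feed=.12); s=sense(); print(s["time_s"],s["finger_gap"],s["wrist_force"],s["position"])
movep([*JIG,.2],down(JA)); s=sense(); print(s["time_s"],np.round(s["joint_pos"],2),s["position"],s["finger_gap"])
s=sense(); im,dep=camera("wrist"); pickle.dump((im,dep,camera_params("wrist"),s),open("w2.pkl","wb"))
t=camera("top")[0]
cv2.imwrite("pics/c.png",cv2.resize(cv2.vconcat([t,im]),None,fx=.75,fy=.75)[:,:,::-1])
E
```

```text
7441 [0.04847395 0.05474594 0.0570966 ] (array([ 0.47328207, -0.28465222]), np.float32(221.0588), np.float32(40.296074), np.float32(-11.564626))
[ 0.47549664 -0.28523699  0.045     ]
False
[ 0.4750888  -0.28419967  0.05003519] [-0.18288986  1.07374038 -0.37054105]
0.02384047429076935
16.4333 0.02380831702232539 [-0.11593194 -0.34642409 -4.45726556] [ 0.47421763 -0.28414846  0.19911106]
17.7667 [ 0.49  0.51 -0.89  1.81  0.46  1.04  1.07] [0.56873244 0.05486324 0.19957746] 0.024141582633496275
```

View pics/c.png

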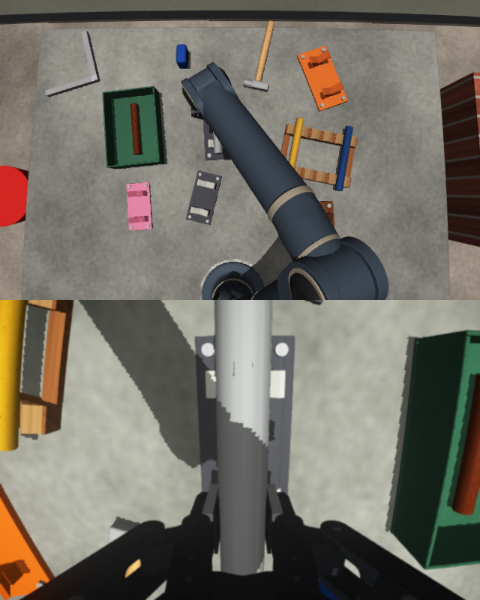

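The tube is held level and lined up over the jig. I'll lower it until it touches the V-rests, release it and check.

```bash
python3 - <<'E'
from rig import *
from h import *
import pickle
move_l([*JIG,.10],down(JA),feed=.12); print(sense()["position"])
print(move_l([*JIG,.059],feed=.03,until_force=8)); s=sense(); print(s["position"],s["wrist_force"])
command_gripper(.055); sleep(.3)
move_l([*JIG,.2],feed=.1); 
movep([.45,-.3,.3],down(TA)); print(sense()["time_s"])
im,dep=camera("top"); p=camera_params("top"); W=cloud(dep,p); v,u=np.mgrid[0:400,0:640]
hsv=cv2.cvtColor(im,cv2.COLOR_RGB2HSV)
m=(u>262)&(u<322)&(v>115)&(v<225)&(W[...,2]>.05)&(W[...,2]<.1)
top=(m)&(np.abs((W[...,1]-.0571)-(W[...,0]-.5685)*np.tan(np.radians(JA)))<.015)
uv=np.c_[u[top],v[top]]; print(np.percentile(W[top][:,2],[5,50,95]),rect(onplane(uv,p,.062)[:,:2]),JIG,JA)
b=(u>140)&(u<215)&(v>120)&(v<222)&(hsv[...,0]<15)&(hsv[...,1]>120)&(W[...,2]<.06)
print("offcut",np.percentile(W[b][:,2],[5,50,95]),rect(W[b][:,:2]),BIN)
w=camera("scene")[0]
cv2.imwrite("pics/e.png",cv2.resize(cv2.vconcat([im,w]),None,fx=.75,fy=.75)[:,:,::-1])
E
```

```text
[0.56919471 0.05742894 0.10079385]
True
[0.56846678 0.05742713 0.06274319] [0.39229715 0.52188058 5.37782541]
23.6833
[0.05664884 0.06587229 0.07064911] (array([0.57004126, 0.05691264]), np.float32(221.50465), np.float32(28.966585), np.float32(4.482411)) [0.5685 0.0571] 4.45
offcut [0.02211438 0.0296605  0.03439768] (array([0.56209192, 0.35105191]), np.float32(178.78128), np.float32(25.734785), np.float32(7.1093516)) [0.562  0.3514]
```

View pics/e.png

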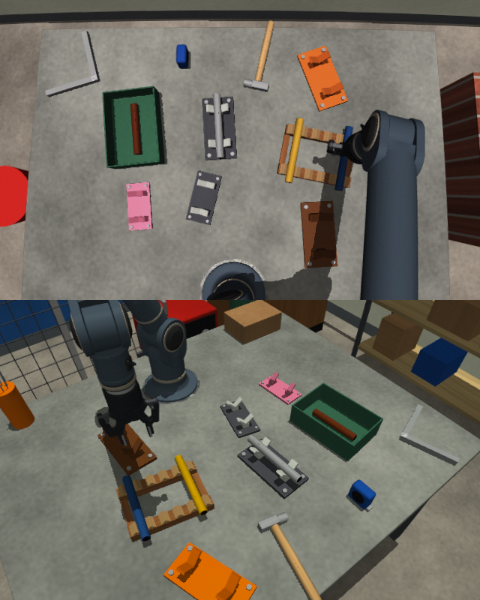

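The tube sits centred in both V-rests at (219,127), and the offcut lies flat in the bin at (136,128). The arm is clear of everything.

```bash
python3 -c "
from rig import *
finish_job()"
```

```text
the job is handed in; nothing more can be done
```

The offcut is in the scrap bin and the bright tube is in the jig. I handed the job in at about 24 s of the 69 s allowed; the rig reports no verdict.

- **Offcut:** I set it down in the green bin. The last check put its middle within 1 mm of the bin's middle, lying flat: its upper surface was about 30 mm above the table, as expected for a 26 mm tube on the 5 mm floor.
- **Bright tube:** I lowered it slowly into the V-rests until the tool felt contact, then released it. The last check put its middle about 1.5 mm off the jig's middle lengthwise and under 1 mm sideways. Its angle was within 0.1° of the jig's line, and the top-surface height fits the 55 mm axis.
- **Disagreements:** The wrist camera and the top camera differed by about 3 mm on the tube's middle before the grasp, so I used the average. The wrist force showed about 4.5 N with the tube held, against its 3.2 N weight. Neither had a visible effect, and no check failed.

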